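# Charge the grease coupler and hold it on the leaning nipple

### The arm

A 6-joint arm with a two-finger parallel gripper is mounted at the origin on the work surface. World frame = base frame: x ahead of the robot, y to its left, z up, the work surface at z = 0. Lengths are in m, angles in rad, forces in N, time in s.
With the tool pointing down it reaches from about 0.375 to 0.975 m from the base axis. Payload 3.8 kg.
Tool frame: the origin (TCP) lies at the very end of the fingers, on their centre line; the grasp point (between the pads) lies 19 mm behind it; z points along the fingers, y is the direction in which the jaws open and shut (so a half turn about z gives the same grasp; the last joint's range is limited). The gripper opens to 85 mm and grips with 20 to 120 N. Pads are 22 mm wide; open, the fingers measure 114 mm over their backs; the gripper's body (76 mm by 85 mm) begins 54 mm behind the grasp point. The pads swing forward as they close: fully open they stand 13 mm farther back than shut.
Start: joints at [1.123, 0.264, 1.604, -0, 1.274, -0.037], TCP at [0.27, 0.619, 0.231] pointing down, gripper open.
Joint ranges: [-2.63, 2.63], [-0.94, 2.18], [0.31, 2.57], [-1.31, 4.45], [0, 2.66], [-2.55, 2.55]. Speed limits (rad/s): [2.57, 2.57, 3.14, 3.14, 3.14, 3.14].

### API

Orientations are given as a rotation vector (axis times angle).
In Python, from workcell import status, read_camera, camera_info, order gives the robot as it stands.
- The arm moves only by the tool move_arm, never from a script. Its argument "deltas" is a list of rows, each a list of 3 entries, a list of its own where there are three numbers: the turn, a rotation vector about the world's x, y, z as a fraction of full scale, then the shift along the world's x, y, z as a fraction of full scale, then the closure, from -1 (fully open) to 1 (shut), so that 0 is half open. A call has 1 to 20 rows; each row is the pose to reach, as a shift and turn from the pose commanded when the call began; what a row does not reach only later rows make up. Full scale, the value 1, is 0.1 m for a shift and pi/2 rad for a turn. A row lasts 1/8 s, in which the tool goes at most 62.5 mm and 10.7 degrees, less where a joint would pass 70% of its speed; a pose out of reach is approached as far as the arm can. A call with a number of a shift or a turn outside -1 to 1 is refused whole. A call with a gripper value outside its range is refused whole. The fingers move at their own pace and stop on an object; "grip_force" is the grip in N (left out, the last holds). Time passes only in rows, so rows that repeat a pose let the fingers close. It gives the time, the measured TCP pose, the force and the opening at its end, in the units of the state.
- status.read_state(): the state, without advancing time (a new reading comes with each control period).
- read_camera(name): name is "scene" or "side" or "wrist"; returns (picture, depth): 480x640x3 uint8, red, green, blue; 480x640 float32, m along the optical axis (not along the pixel's ray), 0 where there is no reading.
- camera_info(name): a dict with "K" (3x3 intrinsics, pixels), "R" (3x3) and "t" (3): a world point X has camera coordinates R X + t. Camera axes: x right, y down, z forward; pixel columns grow to the right and rows downward; lengths in m; the calibration is good to about 2 mm. A picture is of the moment at which its call begins: read the wrist's pose just before it. camera_info takes no time and is no camera call; for the wrist camera it gives the pose at the moment of the call.
- order.finish_job(): hands the job in, once; it reports no verdict.
The state is a dict: "time": time; "q": joint angles; "joint_vel": joint speeds; "joint_torque": joint torques, N m; "tool_pos": TCP position; "tcp_rot": TCP orientation; "wrist_force": force on the tool from outside, world axes, zero at the start; "torque": the same for the moment, N m; "width": opening from 0.0 (shut) to 1.0 (fully open).
Only numpy, scipy, OpenCV 4.12 (cv2) and the standard library are available. Lean on these libraries where they do the work, as an engineer would, in place of code of your own. Each camera call takes 0.05 s, during which the arm holds its last target. There are 200 camera calls.

### The job

Swing the charging pump's sprung lever all the way down to its stop and let it come back up by itself. Then take the grease coupler out of the pump's docking cup, press it squarely, in line with the leaning nipple of the bearing housing, onto the nipple until it snaps home, and keep pushing so that the sprung nipple is held well in. Finish like that, still gripping the coupler and holding the nipple in against its spring (do not let go or back off), and leave the other things on the bench where they are.

Things in the scene. Friction and masses are not known exactly. Their poses are not given: they have to be found in the camera images.
- charger: charging pump bolted down; base plate 160 (x) x 220 (y) x 12 mm, origin under its centre, z up, -x roughly faces the robot. Grey pump box 80 x 70, 147 mm tall, at y = 60, carries the lever; reservoir 52 mm wide, 92 tall at x = 45, y = -12; docking cup at x = -25, y = -75: bore 38, floor 22 and rim 42 mm above the bench. Pump and housing may swap sides of the bench
- lever (a joint): pump lever, rad: 0 = up at rest, 0.70 = down on its stop. It turns about a level axis through lever_pivot along the pump's y axis, so that pressing the bar down raises the value; a spring brings it back up (about 3 N at the bar at the start, 6 N at the stop)
- lever_bar (a point): middle of the lever's level cross bar (16 mm diameter, 80 mm long along the pump's y), at the lever's end nearest the robot, joined from the pump's side by a 12 mm rod. At rest 229 mm above the bench and 117 mm to the -x side of the pivot; at the stop 140 mm above the bench and 126 mm from the pivot
- lever_pivot (a point): point on the lever's hinge axis, in the middle of the lever, 172 mm above the bench; axes parallel to those of the pump; it does not move; the cross bar's middle is 130 mm from it, 0.45 rad above level at rest and 0.25 rad below level at the stop
- coupler: loose steel handpiece, 0.3 kg, round, 112 mm tall, mouth down in the cup. Origin: centre of the mouth's rim; z towards the barrel's end. Nose 31 mm wide to z = 40, flange 46 mm at z 56 to 62, barrel 28 mm at z 62 to 112. Mouth: 22 mm bore, 24.5 deep; sprung jaws 10 mm inside leave 11 mm and snap over the nipple's head at 7 to 10 N; seated, the head's centre is 16.5 mm inside the mouth
- coupler_grip (a point): point on the coupler's axis in the middle of the barrel, 85 mm from the mouth, the place to grip; axes as those of the coupler
- nipple_head (a point): centre of the nipple's ball-shaped head (16 mm diameter, on a 9 mm stem), which stands 30 mm outside its boss on the bearing housing. Its z axis points outwards along the nipple, 25 degrees (0.436 rad) from vertical, leaning towards the housing's -x side. The point moves with the nipple when it is pushed in
- nipple (a joint): how far the sprung nipple is pushed into the housing along its own axis, m: 0 = out at rest, 0.008 = on its hard stop. The spring pushes back with about 5 N at 0 and 10.5 N at the stop. Under the coupler it first gives 4 to 7 mm before the jaws snap, springs out into the coupler, and is then pushed in again by pushing on
- housing: cast aluminium bearing housing bolted to the bench, foot 160 (x) x 120 (y) mm, round body 90 mm diameter with its axis along y, 95 mm tall, short steel shaft along y; origin at the centre of its underside. The nipple's boss leans to its -x side; at rest the nipple head's centre is at x = -37, y = 0, z = 130 mm
- piston: bystander, to be left alone: bare aluminium engine piston standing on its skirt, 82 mm diameter, 60 mm tall; origin at its underside
- bearing: bystander, to be left alone: plain steel bearing ring lying flat, 52 mm outside, 26 mm bore, 16 mm high; origin at its underside
- wrench: bystander, to be left alone: steel open-ended wrench lying flat, 170 mm long; origin at its underside
- screwdriver: bystander, to be left alone: screwdriver lying flat, 200 mm long; origin at its underside
- spray_a: bystander, to be left alone: taller spray can, 56 mm diameter, 170 mm tall, standing; origin at its underside
- spray_b: bystander, to be left alone: shorter spray can, 56 mm diameter, 150 mm tall, standing; origin at its underside
Things that resemble listed ones, but are neither listed nor needed, are in the scene too. What is shaped like the coupler but orange is not meant. Leave any yellow look-alike of the housing alone.

How it is judged:
By the outcome, as a careful person would: the job done as asked, in the order asked, and still so for the second after the job is handed in, while the arm keeps its last pose, push and grip.
It also fails if it takes over 64 s, if anything falls off the work surface, if the arm or the gripper's body presses on something with over 40 N, if the wrist force passes 120 N, or if a joint passes its speed limit or range.

## Working session

There is one attempt and no reset: what is moved stays moved. The work goes in short steps, Python scripts to look and compute and a tool call to move; the robot and the scene stay as the last step left them, time stands still between calls to the robot, and variables do not carry over. Pictures are saved under pics/ and viewed, about 8 in all and at most 12, crops included, and the job is handed in when it is done.

Besides the shell and the picture viewer there is one more tool, called after "Request:" in YAML: its name, and indented under it one key for each argument. move_arm: Moves the arm, as the interface text tells. Its arguments: {"type":"object","properties":{"deltas":{"type":"array","items":{"type":"array"}},"grip_force":{"type":"number"}},"required":["deltas"]}

```bash
mkdir -p pics; ls; cat > h.py <<'E'
import numpy as np, cv2
from workcell import status, read_camera, camera_info, order
def grab(name):
    ci=camera_info(name); p,d=read_camera(name)
    np.savez(f'pics/{name}.npz',p=p,d=d,K=ci['K'],R=ci['R'],t=ci['t'])
    return p,d,ci
def load(name):
    z=np.load(f'pics/{name}.npz'); return z['p'],z['d'],{k:z[k] for k in 'KRt'}
def ray(ci,u,v):
    K,R,t=map(np.array,(ci['K'],ci['R'],ci['t'])); 
    return -R.T@t, R.T@np.linalg.solve(K,np.array([u,v,1.]))
def onz(ci,u,v,z):
    o,r=ray(ci,u,v); return o+r*(z-o[2])/r[2]
def pts(d,ci):
    v,u=np.mgrid[:480,:640]; K,R,t=map(np.array,(ci['K'],ci['R'],ci['t']))
    c=np.stack([(u-K[0,2])/K[0,0]*d,(v-K[1,2])/K[1,1]*d,d],-1)
    w=(c-t)@R; w[d<=0]=np.nan; return w
def proj(ci,X):
    c=np.array(ci['R'])@np.array(X)+np.array(ci['t']); p=np.array(ci['K'])@c; return p[:2]/p[2]
E
python3 - <<'E'
from h import *
print(status.read_state())
for n in ('scene','side'):
    p,d,ci=grab(n); print(n,-np.array(ci['R']).T@ci['t']); cv2.imwrite(f'pics/{n}0.png',p[:,:,::-1])
E
```

```text
pics
{'time': 0.0, 'q': array([ 1.12309776e+00,  2.64796173e-01,  1.60541081e+00, -2.68097086e-05,
        1.27370670e+00, -3.69141921e-02]), 'joint_vel': array([ 1.50277002e-04,  3.89800676e-05,  3.60162095e-04,  7.25003976e-05,
        1.50616844e-04, -1.00846089e-03]), 'joint_torque': array([ 8.88460727e-04, -5.15085912e+01, -3.67328775e+01,  7.72452881e-05,
        1.25151750e-02, -2.75665315e-05]), 'tool_pos': array([0.26923904, 0.6181575 , 0.22991317]), 'tcp_rot': array([-0.6406103 , -3.07503946,  0.00354842]), 'wrist_force': array([-0.32530825,  0.71243885, -0.14496987]), 'torque': array([-0.04591919, -0.04055637,  0.04891092]), 'width': 1.0002954991872557}
scene [0.93434099 0.48205145 1.17871783]
side [ 0.37770849 -0.55847868  0.69001674]
```

View pics/scene0.png

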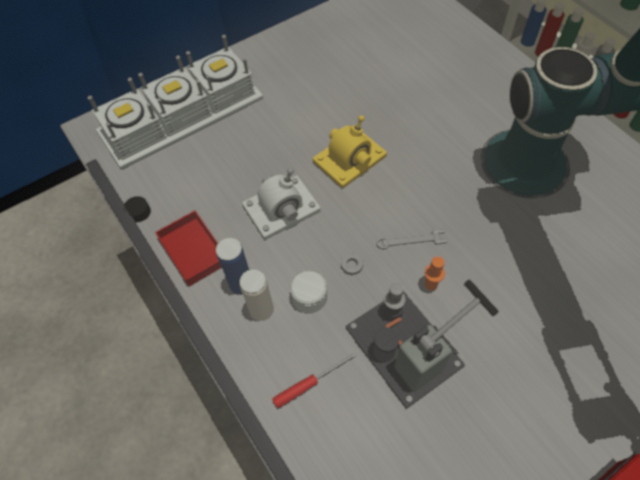

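View pics/side0.png

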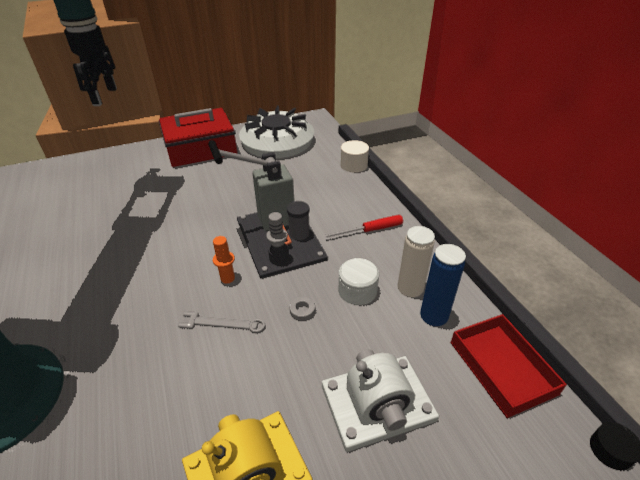

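The scene view shows the grey housing at (280,200) and its yellow look-alike at (350,152). It also shows the pump at (405,350) with its lever bar at (481,297), the steel coupler in the cup at (396,300), and the orange decoy at (434,272). In the side view the coupler is at (277,235), the nipple at (366,368) and the lever bar at (215,152).

```bash
python3 - <<'E'
from h import *
for n in ('scene','side'):
    p,d,ci=load(n); W=pts(d,ci); print(n, (d>0).mean())
    hsv=cv2.cvtColor(p,cv2.COLOR_RGB2HSV); z=W[...,2]
    V=hsv[...,2]; 
    tgt={'scene':dict(bar=(481,297),coup=(395,290),head=(291,175),piston=(309,285),orange=(436,262)),
         'side':dict(bar=(215,152),coup=(277,217),head=(362,366),piston=(358,268),orange=(221,240))}[n]
    for k,(u,v) in tgt.items():
        w=W[v-3:v+4,u-3:u+4].reshape(-1,3); print(k,np.nanmedian(w,0).round(3),'maxz',w[np.nanargmax(w[:,2])].round(3), p[v,u])
    # plates
    c={'scene':[(405,350),(280,205)],'side':[(280,240),(380,400)]}[n]
    for k,(u,v) in zip(('charger','housing'),c):
        w0=onz(ci,u,v,0.02)
        near=np.hypot(W[...,0]-w0[0],W[...,1]-w0[1])<.16
        m=(near&(z>.006)&(z<.02)).astype(np.uint8)
        m=cv2.morphologyEx(m,cv2.MORPH_OPEN,np.ones((3,3)))
        m2=(near&(z>.006)).astype(np.uint8)
        nl,lab,st,cen=cv2.connectedComponentsWithStats(m)
        i=1+np.argmax(st[1:,4]); q=W[lab==i][:,:2].astype(np.float32)
        r=cv2.minAreaRect(q*1000); print(k,nl,st[i],r, np.median(W[lab==i][:,2]))
    hs=[cv2.resize(p[a:b,c0:c1],None,fx=4,fy=4,interpolation=cv2.INTER_CUBIC) for a,b,c0,c1 in ({'scene':[(230,330,350,450),(140,240,230,330)],'side':[(190,290,220,320),(340,440,320,420)]}[n])]
    np.save(f'pics/{n}c.npy',np.hstack(hs))
a=np.vstack([np.load('pics/scenec.npy'),np.load('pics/sidec.npy')]); a=cv2.resize(a,(600,600))
cv2.imwrite('pics/crops.png',a[:,:,::-1])
E
```

```text
scene 0.9961588541666667
bar [0.476 0.274 0.234] maxz [0.479 0.269 0.238] [54 54 51]
coup [0.558 0.138 0.133] maxz [0.561 0.132 0.139] [139 137 131]
head [ 0.537 -0.291  0.029] maxz [ 0.572 -0.24   0.137] [118 116 110]
piston [ 0.678 -0.006  0.059] maxz [0.681 0.003 0.062] [175 177 168]
orange [0.437 0.13  0.111] maxz [0.448 0.132 0.115] [185 112  64]
charger 6 [ 345  303  118  105 2513] ((581.8195190429688, 211.85552978515625), (221.38658142089844, 160.2440643310547), 89.86827087402344) 0.010892881517030075
housing 14 [278 217  23  14  96] ((614.4610595703125, -196.3610382080078), (17.31995391845703, 60.90078353881836), 86.34700012207031) 0.015510734774165804
side 0.9961653645833334
bar [0.471 0.261 0.237] maxz [0.471 0.248 0.24 ] [27 25 25]
coup [0.555 0.13  0.135] maxz [0.555 0.123 0.138] [155 147 140]
head [ 0.563 -0.251  0.136] maxz [ 0.566 -0.25   0.14 ] [142 134 130]
piston [0.681 0.    0.062] maxz [ 0.684 -0.002  0.064] [222 221 209]
orange [0.435 0.13  0.113] maxz [0.435 0.136 0.116] [232 110  43]
charger 6 [ 237  212   91   64 2320] ((578.5277709960938, 213.39532470703125), (225.0565643310547, 159.85731506347656), 89.56412506103516) 0.013525934697382605
housing 3 [345 417  93  34 374] ((596.4207763671875, -307.4037170410156), (4.302824974060059, 157.2053680419922), 85.97614288330078) 0.013903317470249487
```

View pics/crops.png

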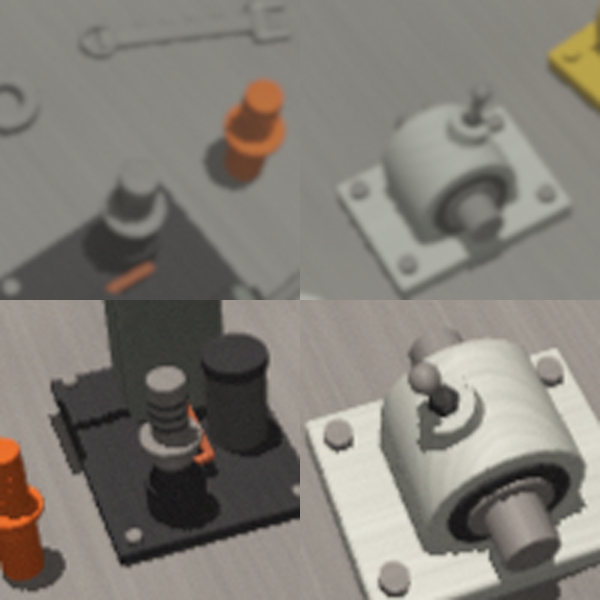

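The crops confirm the choices. The grey steel coupler sits in the cup and the orange one stands free on the bench. The grey-white housing carries the nipple leaning towards -x. Next I refine the positions.

```bash
python3 - <<'E'
from h import *
from scipy.optimize import least_squares
for n in ('scene','side'):
    p,d,ci=load(n); W=pts(d,ci); x,y,z=W[...,0],W[...,1],W[...,2]; print(n)
    m=(np.hypot(x-.564,y+.25)<.02)&(z>.122)&(z<.145); q=W[m]
    f=least_squares(lambda c:np.linalg.norm(q-c,axis=1)-.008,[.564,-.25,.13],loss='soft_l1',f_scale=.001)
    print('head',len(q),f.x.round(4),q.min(0).round(3),q.max(0).round(3))
    m=(np.hypot(x-.555,y-.1375)<.025)&(z>.128)&(z<.145); q=W[m]
    print('couptop',len(q),q.min(0).round(4),q.max(0).round(4),cv2.minEnclosingCircle((q[:,:2]*1e3).astype(np.float32)))
    m=(np.hypot(x-.555,y-.1375)<.03)&(z>.087)&(z<.125); q=W[m]
    f=least_squares(lambda c:np.hypot(q[:,0]-c[0],q[:,1]-c[1])-.014,[.555,.1375],loss='soft_l1',f_scale=.001); print('barrel',len(q),f.x.round(4))
    m=(np.hypot(x-.475,y-.265)<.06)&(z>.2)&(z<.25)&(x<.49); q=W[m]
    print('bar',len(q),q.min(0).round(4),q.max(0).round(4),np.median(q,0).round(4))
    for lo,hi in ((.006,.03),):
      m=((abs(x-.6)<.11)&(abs(y+.25)<.09)&(z>lo)&(z<hi)).astype(np.uint8); q=W[m>0]
      print(len(q),cv2.minAreaRect((q[:,:2]*1e3).astype(np.float32)),np.percentile(q[:,2],[10,50,90]).round(4))
    m=(np.hypot(x-.6,y+.25)<.06)&(z>.085)&(z<.11)
    print('bodytop', W[m].min(0).round(3),W[m].max(0).round(3))
E
```

```text
scene
head 40 [ 0.5676 -0.2469  0.1292] [ 0.558 -0.252  0.123] [ 0.574 -0.237  0.139]
couptop 132 [0.5407 0.1231 0.1281] [0.5684 0.1499 0.1392] ((554.460205078125, 136.31842041015625), 14.285287857055664)
barrel 109 [0.5542 0.1362]
bar 411 [0.4659 0.2336 0.2196] [0.4897 0.313  0.2399] [0.4775 0.2741 0.2328]
1494 ((588.4470825195312, -255.13589477539062), (197.0436248779297, 145.3343048095703), 0.18594226241111755) [0.0137 0.0188 0.024 ]
bodytop [ 0.567 -0.285  0.085] [ 0.635 -0.21   0.11 ]
side
head 100 [ 0.5643 -0.2461  0.1309] [ 0.556 -0.255  0.122] [ 0.572 -0.239  0.14 ]
couptop 117 [0.539  0.1219 0.128 ] [0.5653 0.1529 0.138 ] ((551.5000610351562, 137.37460327148438), 15.543854713439941)
barrel 192 [0.553  0.1379]
bar 209 [0.4641 0.2297 0.2204] [0.4897 0.3117 0.2397] [0.4721 0.2672 0.2354]
3663 ((601.0108032226562, -249.04531860351562), (120.60842895507812, 160.12657165527344), 86.37831115722656) [0.0172 0.0211 0.0247]
bodytop [ 0.563 -0.287  0.085] [ 0.632 -0.213  0.11 ]
```

Request:
move_arm:
  deltas:
    - [[0,0,0.1],[0.2,-0.3,0.3],1]
    - [[0,0,0.2],[0.4,-0.7,0.6],1]
    - [[0,0,0.262],[0.6,-1.0,0.6],1]
    - [[0,0,0.262],[0.6,-1.0,0.6],1]
  grip_force: 60

```text
time: 0.6
tool_pos: [0.3308, 0.517, 0.2916]
tcp_rot: [0.003, 3.141, -0.0]
wrist_force: [-0.4, 0.2, 0.1]
width: 0.144
```

Request:
move_arm:
  deltas:
    - [[0,0,0],[0.3,-0.5,0],1]
    - [[0,0,0],[0.6,-1.0,0],1]
    - [[0,0,0],[0.6,-1.0,0],1]

```text
time: 0.98
tool_pos: [0.3906, 0.4165, 0.2905]
tcp_rot: [-0.006, -3.141, 0.002]
wrist_force: [0.4, 0.2, 0.6]
width: -0.002
```

Request:
move_arm:
  deltas:
    - [[0,0,0],[0.3,-0.5,0],1]
    - [[0,0,0],[0.6,-1.0,0],1]
    - [[0,0,0],[0.6,-1.0,0],1]
    - [[0,0,0],[0.6,-1.0,0],1]

```text
time: 1.48
tool_pos: [0.449, 0.32, 0.2908]
tcp_rot: [0.001, -3.14, -0.001]
wrist_force: [0.8, -0.3, -0.2]
width: 0.0
```

Above the bar: shift +0.017, −0.048, then press down.

Request:
move_arm:
  deltas:
    - [[0,0,0],[0.17,-0.48,0],1]
    - [[0,0,0],[0.17,-0.48,0],1]
    - [[0,0,0],[0.17,-0.48,-0.3],1]
    - [[0,0,0],[0.17,-0.48,-0.45],1]
    - [[0,0,0],[0.17,-0.48,-0.6],1]
    - [[0,0,0],[0.17,-0.48,-0.7],1]
    - [[0,0,0],[0.17,-0.48,-0.8],1]
    - [[0,0,0],[0.17,-0.48,-0.8],1]

```text
time: 2.48
tool_pos: [0.4663, 0.2716, 0.2112]
tcp_rot: [0.002, -3.141, -0.001]
wrist_force: [-3.0, 1.7, 4.7]
width: 0.002
```

```bash
python3 - <<'E'
from h import *
p,d,ci=grab('side'); cv2.imwrite('pics/lev.png',cv2.resize(p[60:260,120:320],(600,600))[:,:,::-1])
print(status.read_state()['wrist_force'])
E
```

```text
[-3.41799771  1.00300306  5.48308398]
```

View pics/lev.png

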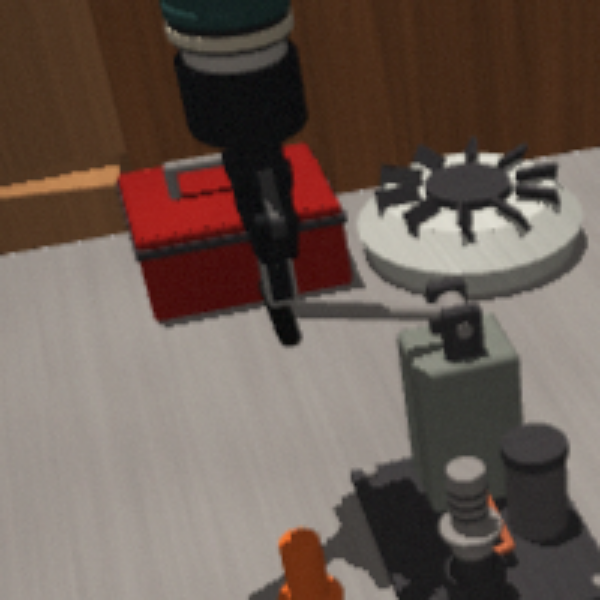

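The fingertips rest on the bar at crop (285,320) and the lever is moving. I press on to the stop.

Request:
move_arm:
  deltas:
    - [[0,0,0],[0,0,-0.15],1]
    - [[0,0,0],[0,0,-0.3],1]
    - [[0,0,0],[0,0,-0.45],1]
    - [[0,0,0],[0,0,-0.55],1]
    - [[0,0,0],[0,0,-0.62],1]
    - [[0,0,0],[0,0,-0.62],1]

```text
time: 3.28
tool_pos: [0.4686, 0.2713, 0.1507]
tcp_rot: [-0.001, 3.137, 0.002]
wrist_force: [-0.3, -0.8, 6.3]
width: 0.003
```

Request:
move_arm:
  deltas:
    - [[0,0,0],[0,0,-0.02],1]
    - [[0,0,0],[0,0,-0.03],1]
    - [[0,0,0],[0,0,-0.03],1]

```text
time: 3.65
tool_pos: [0.469, 0.2714, 0.1486]
tcp_rot: [-0.001, 3.136, 0.002]
wrist_force: [0.5, -0.8, 8.3]
width: 0.0
```

Request:
move_arm:
  deltas:
    - [[0,0,0],[0,0,-0.02],1]
    - [[0,0,0],[0,0,-0.04],1]
    - [[0,0,0],[0,0,-0.04],1]

```text
time: 4.03
tool_pos: [0.4694, 0.2716, 0.1479]
tcp_rot: [-0.001, 3.135, 0.003]
wrist_force: [-7.2, -3.3, 24.5]
width: 0.001
```

Request:
move_arm:
  deltas:
    - [[0,0,0],[0,0,-0.02],1]
    - [[0,0,0],[0,0,-0.04],1]
    - [[0,0,0],[0,0,-0.04],1]

```text
time: 4.4
tool_pos: [0.4695, 0.2718, 0.1475]
tcp_rot: [-0.002, 3.135, 0.004]
wrist_force: [-15.4, -8.5, 42.3]
width: 0.002
```

Force climbs steeply with hardly any travel at z = 0.1475, so the lever is on its stop. I raise the tool and let it come back.

Request:
move_arm:
  deltas:
    - [[0,0,0],[0,0,0.1],1]
    - [[0,0,0],[0,0,0.3],1]
    - [[0,0,0],[0,0,0.5],1]
    - [[0,0,0],[0,0,0.7],1]
    - [[0,0,0],[0,0,0.85],1]
    - [[0,0,0],[0,0,1.0],1]

```text
time: 5.15
tool_pos: [0.4669, 0.2707, 0.2391]
tcp_rot: [-0.001, 3.141, -0.0]
wrist_force: [0.5, 0.7, -0.3]
width: -0.0
```

Request:
move_arm:
  deltas:
    - [[0,0,0],[0,0,0.25],1]
    - [[0,0,0],[-0.1,-0.2,0.6],1]
    - [[0,0,0],[0,-0.9,0.6],-0.2]
    - [[0,0,0],[0.4,-1.0,0.6],-0.2]
    - [[0,0,0],[0.86,-1.0,0.6],-0.2]
    - [[0,0,0],[0.86,-1.0,0.6],-0.2]

```text
time: 5.9
tool_pos: [0.5538, 0.1699, 0.2963]
tcp_rot: [-0.002, -3.138, 0.002]
wrist_force: [-1.0, -0.2, 0.0]
width: 0.599
```

```bash
python3 - <<'E'
from h import *
s=status.read_state(); print(s['tool_pos'],s['tcp_rot'],s['wrist_force'],s['width'])
p,d,ci=grab('scene'); W=pts(d,ci); x,y,z=W[...,0],W[...,1],W[...,2]
m=(abs(x-.47)<.03)&(abs(y-.272)<.06)&(z>.1)&(z<.26); q=W[m]; print(q.min(0),q.max(0),np.median(q,0))
cv2.imwrite('pics/s2.png',p[:,:,::-1])
p,d,ci=grab('side'); W=pts(d,ci); x,y,z=W[...,0],W[...,1],W[...,2]
m=(abs(x-.47)<.03)&(abs(y-.272)<.06)&(z>.1)&(z<.26); q=W[m]; print(q.min(0),q.max(0),np.median(q,0))
E
```

```text
[0.55382419 0.16991297 0.29633114] [-2.00894987e-03 -3.13835668e+00  1.55749179e-03] [-0.99912065 -0.24458328  0.01243283] 0.5990190085984237
[0.46616945 0.23322634 0.21630141] [0.49998161 0.31297778 0.23956278] [0.47819911 0.27407631 0.23235607]
[0.46433494 0.23052575 0.21234119] [0.49948158 0.31319301 0.23922545] [0.47342856 0.26805418 0.23451498]
```

Request:
move_arm:
  deltas:
    - [[0,0,0],[0,-0.33,0],-0.2]
    - [[0,0,0],[0,-0.33,-0.4],-0.2]
    - [[0,0,0],[0,-0.33,-0.8],-0.2]
    - [[0,0,0],[0,-0.33,-1.0],-0.2]
    - [[0,0,0],[0,-0.33,-1.0],-0.2]

```text
time: 6.62
tool_pos: [0.5506, 0.1379, 0.1967]
tcp_rot: [0.002, -3.138, 0.001]
wrist_force: [0.1, 0.2, 0.0]
width: 0.602
```

```bash
python3 - <<'E'
from h import *
s=status.read_state(); print(s['tool_pos'],s['tcp_rot'],s['width'])
p,d,ci=grab('wrist'); W=pts(d,ci); x,y,z=W[...,0],W[...,1],W[...,2]; print(ci['t'])
m=(np.hypot(x-.5535,y-.137)<.03)&(z>.125)&(z<.145); q=W[m]; print(len(q))
if len(q): print(np.median(q,0),cv2.minEnclosingCircle((q[:,:2]*1e3).astype(np.float32)))
m=(np.hypot(x-.5535,y-.137)<.04)&(z>.072)&(z<.09); q=W[m]; print(len(q))
if len(q): print(np.median(q,0),cv2.minEnclosingCircle((q[:,:2]*1e3).astype(np.float32)))
cv2.imwrite('pics/w1.png',p[:,:,::-1])
E
```

```text
[0.55061002 0.13793197 0.1966929 ] [ 2.39547851e-03 -3.13771997e+00  1.20768753e-03] 0.6022690510128492
[-0.13829584 -0.55420063  0.18803343]
1513
[0.55035318 0.13766625 0.13344965] ((552.0322265625, 137.85818481445312), 14.033790588378906)
1216
[0.54092961 0.13818785 0.08354756] ((551.9169921875, 137.95059204101562), 22.865236282348633)
```

View pics/w1.png

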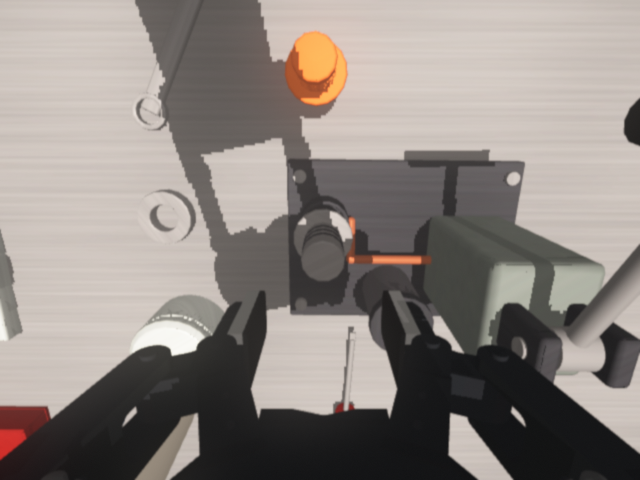

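The coupler's barrel top at (322,258) lies between the fingers, and its centre measures (0.552, 0.138). I descend and grip.

Request:
move_arm:
  deltas:
    - [[0,0,0],[0.015,0,-0.3],-0.2]
    - [[0,0,0],[0.015,0,-0.6],-0.2]
    - [[0,0,0],[0.015,0,-0.85],-0.2]
    - [[0,0,0],[0.015,0,-1.0],-0.2]
    - [[0,0,0],[0.015,0,-1.0],-0.2]

```text
time: 7.3
tool_pos: [0.5541, 0.138, 0.0984]
tcp_rot: [0.001, -3.141, 0.0]
wrist_force: [0.6, 0.6, 0.8]
width: 0.602
```

Request:
move_arm:
  deltas:
    - [[0,0,0],[0,0,-0.06],-0.2]
    - [[0,0,0],[0,0,-0.06],-0.2]
    - [[0,0,0],[0,0,-0.06],1]
    - [[0,0,0],[0,0,-0.06],1]
    - [[0,0,0],[0,0,-0.06],1]
    - [[0,0,0],[0,0,-0.06],1]
    - [[0,0,0],[0,0,-0.06],1]
    - [[0,0,0],[0,0,-0.06],1]
  grip_force: 90

```text
time: 8.3
tool_pos: [0.5546, 0.1378, 0.0931]
tcp_rot: [-0.001, 3.14, -0.0]
wrist_force: [-1.6, -1.2, 5.0]
width: 0.307
```

Request:
move_arm:
  deltas:
    - [[0,0,0],[0,0,0.15],1]
    - [[0,0,0],[0,0,0.4],1]
    - [[0,0,0],[0,0,0.7],1]
    - [[0,0,0],[0,0,1.0],1]
    - [[0,0,0],[0,0,1.0],1]

```text
time: 8.93
tool_pos: [0.5558, 0.1383, 0.1951]
tcp_rot: [-0.001, 3.136, 0.002]
wrist_force: [-0.9, 0.2, -4.5]
width: 0.304
```

Request:
move_arm:
  deltas:
    - [[0,0,0],[0,0,0.4],1]
    - [[0,0,0],[0,-0.3,0.8],1]
    - [[0,0,0],[0,-0.7,1.0],1]
    - [[0,0,0],[0,-1.0,1.0],1]
    - [[0,0,0],[0,-1.0,1.0],1]

```text
time: 9.55
tool_pos: [0.5531, 0.036, 0.2903]
tcp_rot: [-0.003, -3.139, 0.001]
wrist_force: [-0.3, 0.6, -4.5]
width: 0.309
```

```bash
python3 - <<'E'
from h import *
from scipy.spatial.transform import Rotation as Ro
s=status.read_state(); print(s['tool_pos'],s['tcp_rot'],s['wrist_force'],s['width'])
R0=Ro.from_rotvec(s['tcp_rot']); Rg=Ro.from_euler('zy',[0,0]) 
T=Ro.from_rotvec([0,0,np.radians(-3.6)])*Ro.from_rotvec([0,np.radians(-25),0])*Ro.from_rotvec([0,-np.pi,0])
print('tool z',T.as_matrix()[:,2], 'turn',(T*R0.inv()).as_rotvec()/(np.pi/2))
p,d,ci=grab('side'); W=pts(d,ci); x,y,z=W[...,0],W[...,1],W[...,2]
t=s['tool_pos']
m=(np.hypot(x-t[0],y-t[1])<.04)&(z<t[2]+.0)&(z>.15); q=W[m]; print(q.min(0),q.max(0))
for a in np.arange(-.09,-.0,.01):
    k=abs(q[:,2]-t[2]-a)<.005
    if k.any(): print(round(a,3),k.sum(),q[k][:,0].min().round(3),q[k][:,0].max().round(3),q[k][:,1].min().round(3))
cv2.imwrite('pics/side3.png',p[:,:,::-1])
E
```

```text
[0.55307358 0.03599804 0.29028426] [-3.20597032e-03 -3.13852323e+00  9.02820419e-04] [-0.32013081  0.56124904 -4.47471229] 0.3087309065675904
tool z [ 0.42178432 -0.02653642 -0.90630779] turn [-0.00871122 -0.27963725 -0.03799431]
[0.52823553 0.01157367 0.22036035] [0.57308269 0.0523787  0.29023121]
-0.07 36 0.536 0.564 0.019
-0.06 81 0.536 0.565 0.02
-0.05 78 0.535 0.563 0.019
-0.04 82 0.536 0.564 0.019
-0.03 111 0.536 0.566 0.018
-0.02 31 0.538 0.559 0.023
-0.01 216 0.528 0.573 0.012
```

Request:
move_arm:
  deltas:
    - [[-0.003,-0.09,-0.012],[-0.1,-0.3,0],1]
    - [[-0.006,-0.18,-0.025],[-0.2,-0.6,0],1]
    - [[-0.009,-0.28,-0.038],[-0.35,-1.0,0],1]
    - [[-0.009,-0.28,-0.038],[-0.35,-1.0,0],1]

```text
time: 10.1
tool_pos: [0.5123, -0.0623, 0.2853]
tcp_rot: [0.086, 2.711, -0.018]
wrist_force: [-0.3, 1.3, -4.1]
width: 0.305
```

Request:
move_arm:
  deltas:
    - [[0,0,0],[0,-0.4,0],1]
    - [[0,0,0],[0,-0.8,0],1]
    - [[0,0,0],[0,-1.0,0],1]
    - [[0,0,0],[0,-1.0,0],1]

```text
time: 10.6
tool_pos: [0.5194, -0.1623, 0.2913]
tcp_rot: [0.083, 2.703, -0.018]
wrist_force: [0.2, -0.1, -3.7]
width: 0.304
```

Request:
move_arm:
  deltas:
    - [[0,0,0],[0,-0.4,0],1]
    - [[0,0,0],[0,-0.8,-0.1],1]
    - [[0,0,0],[0,-0.8,-0.5],1]
    - [[0,0,0],[0,-0.8,-0.6],1]
    - [[0,0,0],[0,-0.8,-0.6],1]

```text
time: 11.22
tool_pos: [0.5189, -0.2404, 0.2309]
tcp_rot: [0.079, 2.703, -0.016]
wrist_force: [0.2, -0.1, -3.9]
width: 0.308
```

```bash
cat > m.py <<'E'
from h import *
from scipy.spatial.transform import Rotation as Ro
from scipy.optimize import least_squares
import sys
s=status.read_state(); M=Ro.from_rotvec(s['tcp_rot']).as_matrix(); t=s['tool_pos']; a=M[:,2]
print(t,'toolz',a.round(4),s['wrist_force'].round(1),s['width'].round(3))
n=np.array([-.4218,.0265,.9063]); b1=np.cross([0,0,1],n); b1/=np.linalg.norm(b1); b2=np.cross(n,b1)
print('b1',b1.round(3),'b2',b2.round(3))
out=[]
for name in ('scene','side'):
    p,d,ci=grab(name); W=pts(d,ci)
    x,y,z=W[...,0],W[...,1],W[...,2]
    q=W[(np.hypot(x-.565,y+.2465)<.02)&(z>.121)&(z<.145)]
    if len(q)>15:
        f=least_squares(lambda c:np.linalg.norm(q-c,axis=1)-.008,[.565,-.2465,.13],loss='soft_l1',f_scale=.001); H=f.x
        print(name,'head',len(q),H.round(4))
    else: H=np.array([.565,-.2465,.13])
    r=W-t; ax=r@a; rad=np.linalg.norm(r-ax[...,None]*a,axis=-1)
    q=W[(rad<.026)&(ax>.032)&(ax<.078)]          # nose, radius 15.5
    if len(q)<15: print(name,'nose',len(q)); continue
    def res(v):
        ww=(q-t)-v[0]*M[:,0]-v[1]*M[:,1]; u=a+v[2]*M[:,0]+v[3]*M[:,1]; u/=np.linalg.norm(u)
        return np.linalg.norm(np.cross(ww,u),axis=1)-.0155
    f=least_squares(res,np.zeros(4),loss='soft_l1',f_scale=.001); v=f.x
    u=a+v[2]*M[:,0]+v[3]*M[:,1]; u/=np.linalg.norm(u); o=t+v[0]*M[:,0]+v[1]*M[:,1]
    e=np.percentile((q-o)@u,98); mouth=o+e*u
    print(name,'nose',len(q),'off',v.round(4),'axis',u.round(3),'end',e.round(4),'mouth',mouth.round(4))
    rel=mouth-H; print('  rel to head: b1 %.1f b2 %.1f n %.1f mm'%(1e3*rel@b1,1e3*rel@b2,1e3*rel@n), 'axis dev deg b1 %.1f b2 %.1f'%(np.degrees(-u@b1),np.degrees(-u@b2)))
    out.append(proj(ci,H))
    c=proj(ci,H).astype(int); k=p[max(0,c[1]-70):c[1]+50,max(0,c[0]-60):c[0]+60]; 
    cv2.imwrite(f'pics/{name}_{sys.argv[1]}.png',cv2.resize(k,None,fx=5,fy=5)[:,:,::-1])
E
python3 m.py a
```

```text
Traceback (most recent call last):
  File "m.py", line 6, in <module>
    print(t,'toolz',a.round(4),s['wrist_force'].round(1),s['width'].round(3))
                                                         ^^^^^^^^^^^^^^^^
AttributeError: 'float' object has no attribute 'round'
```

```bash
sed -i "s/,s\['width'\].round(3)/,s['width']/" m.py; python3 m.py a
```

```text
[ 0.5189306  -0.24036736  0.23086554] toolz [ 0.4229 -0.0238 -0.9058] [ 0.2 -0.1 -3.9] 0.30794461153084624
b1 [-0.063 -0.998  0.   ] b2 [ 0.905 -0.057  0.423]
scene head 42 [ 0.5665 -0.2476  0.1283]
scene nose 201 off [ 0.0007 -0.0013  0.0142 -0.0088] axis [ 0.41  -0.032 -0.912] end 0.0716 mouth [ 0.5475 -0.2439  0.1653]
  rel to head: b1 -2.4 b2 -1.8 n 41.7 mm axis dev deg b1 -0.3 b2 0.8
side head 102 [ 0.5644 -0.2462  0.1311]
side nose 319 off [ 0.0003 -0.0001 -0.0047 -0.0058] axis [ 0.427 -0.03  -0.904] end 0.0674 mouth [ 0.5474 -0.2425  0.1698]
  rel to head: b1 -2.7 b2 0.8 n 42.3 mm axis dev deg b1 -0.2 b2 -0.3
```

View pics/side_a.png

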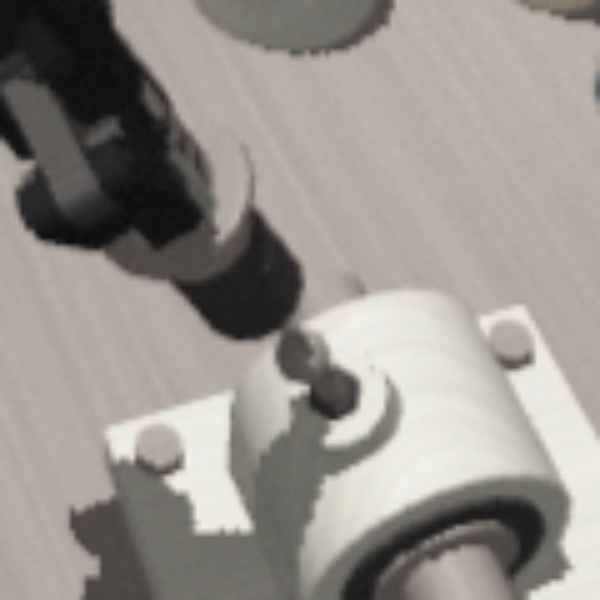

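Side view: the nose at (265,300) faces the nipple head at (300,350), with the axes parallel. The mouth is about 2.6 mm off along +y, so I correct that and advance to 15 mm.

Request:
move_arm:
  deltas:
    - [[0,0,0],[0,-0.026,0],1]
    - [[0,0,0],[0.06,-0.03,-0.12],1]
    - [[0,0,0],[0.115,-0.033,-0.245],1]
    - [[0,0,0],[0.115,-0.033,-0.245],1]
    - [[0,0,0],[0.115,-0.033,-0.245],1]

```text
time: 11.95
tool_pos: [0.5304, -0.2453, 0.2072]
tcp_rot: [0.081, 2.701, -0.019]
wrist_force: [0.7, 0.3, -4.3]
width: 0.308
```

```bash
python3 m.py b
```

```text
[ 0.53041631 -0.24529902  0.20716139] toolz [ 0.4243 -0.026  -0.9051] [ 0.7  0.3 -4.3] 0.3076154681669404
b1 [-0.063 -0.998  0.   ] b2 [ 0.905 -0.057  0.423]
scene head 39 [ 0.5645 -0.2451  0.133 ]
scene nose 192 off [ 0.0012  0.0004  0.0093 -0.0372] axis [ 0.413 -0.063 -0.908] end 0.0717 mouth [ 0.559  -0.2493  0.1415]
  rel to head: b1 4.5 b2 -1.2 n 9.9 mm axis dev deg b1 -2.1 b2 0.4
side nose 295 off [ 0.0011  0.0005  0.001  -0.0074] axis [ 0.423 -0.033 -0.906] end 0.068 mouth [ 0.5582 -0.247   0.1451]
  rel to head: b1 1.0 b2 0.2 n 16.5 mm axis dev deg b1 -0.4 b2 -0.1
```

View pics/side_b.png

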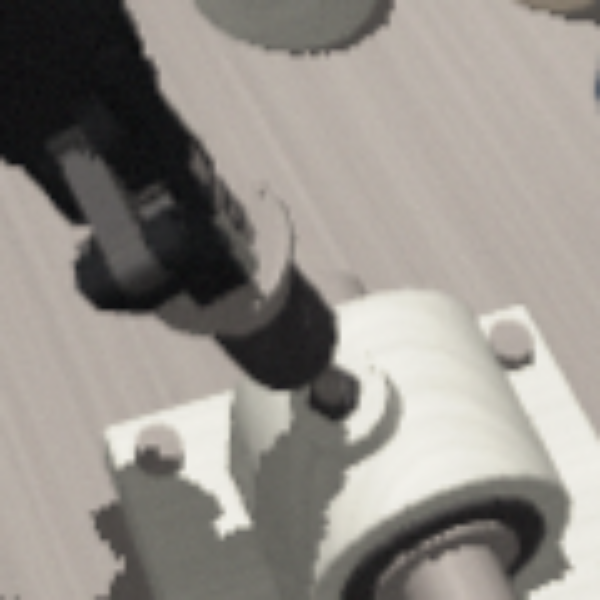

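Side view: the mouth at (305,375) is coaxial with the nipple at (335,390) to about 1 mm. I advance in line.

Request:
move_arm:
  deltas:
    - [[0,0,0],[0.03,0.004,-0.063],1]
    - [[0,0,0],[0.045,0.004,-0.095],1]
    - [[0,0,0],[0.059,0.003,-0.127],1]
    - [[0,0,0],[0.059,0.003,-0.127],1]

```text
time: 12.55
tool_pos: [0.5363, -0.245, 0.1945]
tcp_rot: [0.081, 2.701, -0.019]
wrist_force: [-0.4, 1.3, -4.3]
width: 0.309
```

Request:
move_arm:
  deltas:
    - [[0,0,0],[0.0084,-0.0005,-0.018],1]
    - [[0,0,0],[0.017,-0.001,-0.036],1]
    - [[0,0,0],[0.025,-0.0016,-0.054],1]
    - [[0,0,0],[0.025,-0.0016,-0.054],1]

```text
time: 13.05
tool_pos: [0.5392, -0.2454, 0.1902]
tcp_rot: [0.081, 2.7, -0.02]
wrist_force: [-3.6, 1.8, 1.7]
width: 0.308
```

Contact at the jaws: about 7 N and mostly axial. I keep pushing in line.

Request:
move_arm:
  deltas:
    - [[0,0,0],[0.0084,-0.0005,-0.018],1]
    - [[0,0,0],[0.017,-0.001,-0.036],1]
    - [[0,0,0],[0.017,-0.001,-0.036],1]

```text
time: 13.42
tool_pos: [0.5409, -0.2455, 0.1863]
tcp_rot: [0.081, 2.7, -0.02]
wrist_force: [-3.0, 1.9, 2.4]
width: 0.309
```

Request:
move_arm:
  deltas:
    - [[0,0,0],[0.0084,-0.0005,-0.018],1]
    - [[0,0,0],[0.0084,-0.0005,-0.018],1]

```text
time: 13.68
tool_pos: [0.5418, -0.2455, 0.1845]
tcp_rot: [0.081, 2.7, -0.02]
wrist_force: [-3.4, 2.4, 4.7]
width: 0.307
```

Request:
move_arm:
  deltas:
    - [[0,0,0],[0.0084,-0.0005,-0.018],1]
    - [[0,0,0],[0.0084,-0.0005,-0.018],1]

```text
time: 13.92
tool_pos: [0.5421, -0.2453, 0.1813]
tcp_rot: [0.081, 2.701, -0.019]
wrist_force: [1.3, -0.9, -3.8]
width: 0.309
```

The force dropped to nothing, so the coupler snapped on. Geometry agrees: TCP is 55.6 mm from the head against about 54.5 mm expected. I push the nipple in.

Request:
move_arm:
  deltas:
    - [[0,0,0],[0.0084,-0.0005,-0.018],1]
    - [[0,0,0],[0.0126,-0.0008,-0.027],1]
    - [[0,0,0],[0.0126,-0.0008,-0.027],1]

```text
time: 14.3
tool_pos: [0.5433, -0.2454, 0.1794]
tcp_rot: [0.081, 2.702, -0.019]
wrist_force: [-2.7, 1.4, -0.6]
width: 0.306
```

Request:
move_arm:
  deltas:
    - [[0,0,0],[0.0084,-0.0005,-0.018],1]
    - [[0,0,0],[0.0126,-0.0008,-0.027],1]
    - [[0,0,0],[0.0126,-0.0008,-0.027],1]

```text
time: 14.68
tool_pos: [0.5446, -0.2455, 0.1769]
tcp_rot: [0.081, 2.701, -0.019]
wrist_force: [-3.7, 2.0, 1.6]
width: 0.301
```

```bash
python3 m.py c
```

```text
[ 0.54463525 -0.24550833  0.17694863] toolz [ 0.4246 -0.0262 -0.905 ] [-3.7  2.   1.6] 0.3006891026995879
b1 [-0.063 -0.998  0.   ] b2 [ 0.905 -0.057  0.423]
scene head 114 [ 0.5712 -0.2408  0.1333]
scene nose 180 off [-0.      0.0002  0.033  -0.0362] axis [ 0.392 -0.06  -0.918] end 0.072 mouth [ 0.5729 -0.2496  0.1109]
  rel to head: b1 8.7 b2 -7.5 n -21.2 mm axis dev deg b1 -2.0 b2 1.7
side head 180 [ 0.5655 -0.2564  0.133 ]
side nose 272 off [ 0.0015  0.0006  0.0078 -0.0021] axis [ 0.417 -0.028 -0.908] end 0.0694 mouth [ 0.5722 -0.2468  0.1133]
  rel to head: b1 -10.0 b2 -2.8 n -20.5 mm axis dev deg b1 -0.1 b2 0.3
```

View pics/side_c.png

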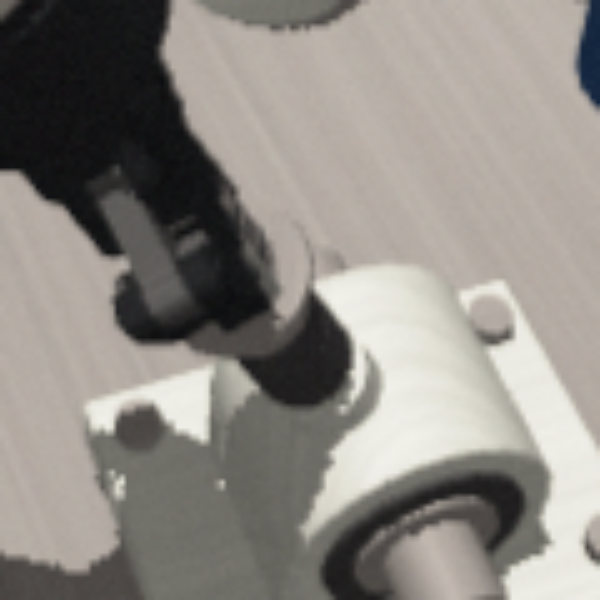

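The coupler is over the nipple, with its nose at (300,370) just off the boss. The axial push of about 7 N puts the nipple roughly 2.5 mm in, so I push about 4 mm more.

Request:
move_arm:
  deltas:
    - [[0,0,0],[0.0084,-0.0005,-0.018],1]
    - [[0,0,0],[0.0126,-0.0008,-0.027],1]
    - [[0,0,0],[0.0126,-0.0008,-0.027],1]
  grip_force: 100

```text
time: 15.15
tool_pos: [0.5459, -0.2456, 0.1744]
tcp_rot: [0.081, 2.701, -0.019]
wrist_force: [-5.4, 2.8, 3.5]
width: 0.306
```

Request:
move_arm:
  deltas:
    - [[0,0,0],[0.0042,0,-0.009],1]
    - [[0,0,0],[0.0063,0,-0.0135],1]
    - [[0,0,0],[0.0063,0,-0.0135],1]

```text
time: 15.52
tool_pos: [0.5465, -0.2457, 0.1732]
tcp_rot: [0.08, 2.701, -0.019]
wrist_force: [-6.7, 2.7, 2.9]
width: 0.306
```

Request:
move_arm:
  deltas:
    - [[0,0,0],[0.003,0,-0.006],1]
    - [[0,0,0],[0.003,0,-0.006],1]
    - [[0,0,0],[0.003,0,-0.006],1]
    - [[0,0,0],[0.003,0,-0.006],1]
    - [[0,0,0],[0.003,0,-0.006],1]
    - [[0,0,0],[0.003,0,-0.006],1]
    - [[0,0,0],[0.003,0,-0.006],1]
    - [[0,0,0],[0.003,0,-0.006],1]

```text
time: 16.52
tool_pos: [0.5467, -0.2456, 0.1727]
tcp_rot: [0.08, 2.701, -0.019]
wrist_force: [-7.5, 2.9, 4.3]
width: 0.303
```

```bash
python3 m.py d; python3 - <<'E'
from h import *
p,d,ci=load('scene'); cv2.imwrite('pics/final.png',p[:,:,::-1])
E
```

```text
[ 0.54674082 -0.2456423   0.17268172] toolz [ 0.4247 -0.0263 -0.905 ] [-7.5  2.9  4.3] 0.3026473401555198
b1 [-0.063 -0.998  0.   ] b2 [ 0.905 -0.057  0.423]
scene head 109 [ 0.5714 -0.2401  0.1333]
scene nose 199 off [ 0.0011 -0.0013  0.0056 -0.0045] axis [ 0.419 -0.03  -0.907] end 0.0775 mouth [ 0.5782 -0.2493  0.1019]
  rel to head: b1 8.7 b2 -6.7 n -31.6 mm axis dev deg b1 -0.2 b2 0.1
side head 181 [ 0.5658 -0.2566  0.1326]
side nose 325 off [ 0.0019 -0.0001  0.0028  0.0121] axis [ 0.423 -0.014 -0.906] end 0.0775 mouth [ 0.5778 -0.2467  0.1016]
  rel to head: b1 -10.6 b2 -2.9 n -32.9 mm axis dev deg b1 0.7 b2 -0.0
```

View pics/final.png

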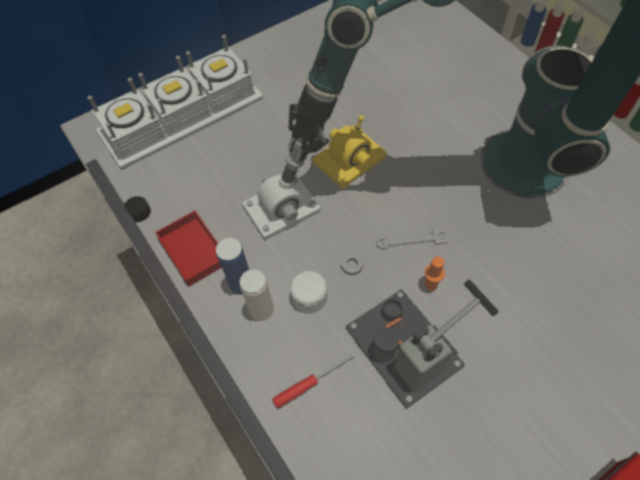

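View pics/side_d.png

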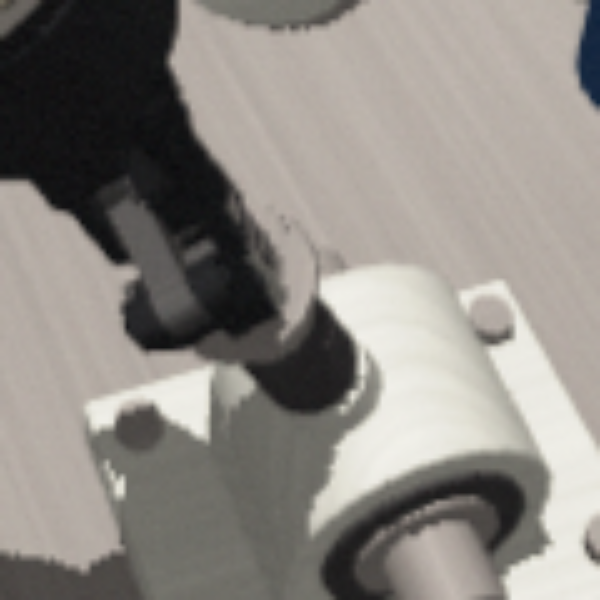

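```bash
python3 -c "
from h import *
print(order.finish_job()); s=status.read_state(); print(s['time'],s['wrist_force'],s['tool_pos'],s['width'])"
```

```text
the job is handed in; nothing more can be done
None
the job is handed in; nothing more can be done
```

The job is done and handed in at about 16.7 s of the 64 s allowed; the hand-in gives no verdict.

- **Lever:** I pressed it down until it was on its stop: at 0.1475 m height the force rose steeply with almost no further travel. It came back up by itself, and both cameras showed the bar at its rest height afterwards.
- **Coupler:** I took the steel coupler out of the docking cup and pushed it onto the grey housing's nipple in line with its axis. The snap showed as the push building up and then dropping to zero, with the tool about 1 mm from the expected seated position.
- **Final hold:** The last reading showed an axial push of about 10–11 N, which puts the nipple roughly 7 mm in. It held steady for a second, with the coupler gripped at 100 N and within about 1° of square. About 4 N of sideways force remained.
- **Other things:** In the last scene picture the bystanders, the orange coupler and the yellow housing looked unmoved.

**Checks that failed or disagreed:**
- The camera's nipple-head fit was no use once the coupler covered the head, so how far the nipple is in comes from force and tool travel.
- In the last check the fitted mouth end (77.5 mm from the tool tip, against about 71 mm before) was also unreliable, because the boss fell inside the area used for the fit.
- While approaching the nipple, the scene camera's alignment differed from the side camera's by a few millimetres. I trusted the side camera, and the contact was mostly axial.
- A state reading after the hand-in was refused, so I have none from after that point.

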